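Lock the carrier board on the bevel fixture with a ball-lock pin

TASK

Get the sloping fixture ready for a bevel cut: slide the carrier board along its toe rail until it is fully home against the end stop, so that the two holes line up. Then take the ball-lock pin from its wooden rest, pass it down through both holes with its button pressed until the collar is down on the board, and let the button spring out so the balls lock. Finally give the handle a gentle tug along the pin to feel the balls hold, and leave the pin locked there, not disturbing the ring, the clamp block or the brush.

Things in the scene. Friction and masses are not known exactly. Their poses are not given: they have to be found in the camera images.
- bevel_fixture: aluminium fixture screwed to the bed: a 150 x 265 x 15 mm plate sloping at 25 degrees on two cheeks, open below. Origin: centre of the foot's underside, z up, y along the plate's low edge. The plate rises along +x: up-slope (cos25, 0, sin25), outward normal (-sin25, 0, cos25). A toe rail 10 mm high runs along the low edge; an end stop 13 mm high stands at the -y end, the +y end is open
- fixture_hole (a point): centre of the receiver hole (22 mm diameter, through the 15 mm plate, square to it) at the plate's sloping upper surface, about 93 mm above the bed; 62 mm to +y of the plate's middle
- fixture_stop (a point): middle of the end stop's face (it looks to +y), at the plate's surface; the board's -y end belongs against it
- carrier_board: loose plywood board 123 (up the slope) x 220 (along the rail) x 15 mm, 0.45 to 0.8 kg, lying on the slope with its low edge on the toe rail, 15 to 45 mm short of the stop. Origin: centre of its underside; x up-slope, y as the fixture's y, z square to the slope. A white panel is clipped on its -y half, 60 mm from the hole and up to 35 mm above the underside. Home, its hole lies over the fixture's
- board_hole (a point): centre of the board's steel-lined hole (21 mm diameter, square to the board) at the underside; 70 mm to +y of the board's centre, 40 mm from its +y end
- board_mouth (a point): centre of the same hole at the board's top face, 15 mm above board_hole; the line from board_hole to board_mouth is the hole's axis
- board_end (a point): middle of the board's +y end face, at half its thickness: the place to push it towards the stop
- pin_rest: wooden block 85 x 85 x 72 mm fixed on the bed, with an upright 29 mm bore, 66 mm deep, in which the pin stands with its collar on the block's top. Origin: centre of its underside
- lock_pin: steel ball-lock pin, 112 mm long, 0.2 kg. Origin: centre of the collar's underside, z along the pin to the button. Collar 44 mm diameter, 0 to 6 mm; round ribbed handle 32 mm diameter, 6 to 40 mm; button 40 to 52 mm; below the origin the shank, 20 mm diameter, 60.5 mm long. It starts upright in its rest
- pin_tip (a point): centre of the end of the pin's nose, which tapers over its last 7 mm, 60.5 mm below the pin's origin. The balls, while out, stop the pin at the board's hole with the nose 20 mm in and the collar about 41 mm off the board; let go there, it stays, leaning a few degrees down the slope
- button_top (a point): centre of the top of the pin's button (20 mm diameter). Pushing on it alone first presses the button, then slides the pin in until the collar is on the board
- pin_button (a joint): how far the button is pressed: 0 out, 0.007 m fully in; the spring takes about 4 N at first, 8 N fully in, and returns it when let go. The balls draw in with it and are flush from about 0.006 m
- ball_a: one of four 10 mm locking balls, at the pin's +x side, standing 3 mm out of the shank. Origin: ball's centre, 36.5 mm below the collar. With the pin fully in and the button out they lie under the plate and stop the pin after 2 mm of pull; a tug of 5 to 25 N shows it
- ball_b: locking ball at the pin's +y side. Origin: ball's centre
- ball_c: locking ball at the pin's -x side. Origin: ball's centre
- ball_d: locking ball at the pin's -y side. Origin: ball's centre
- cut_ring: bystander: white ring, 132 mm outside diameter, 112 mm inside, 24 mm high, lying flat. Origin: centre of its underside
- clamp_block: bystander: loose wooden block 100 x 45 x 40 mm with a steel strap at one end, 50 mm high there. Origin: centre of its underside
- bench_brush: bystander: wooden bench brush 195 mm long, 30 mm wide, 28 mm high, bristles down. Origin: under its middle, x along it
There are look-alikes about, which are no part of the job. There is more than one size of the lock_pin; the one meant has the size given above.

How it is judged:
By the outcome, as a careful person would: the job done as asked, in the order asked, and still so for the second after the job is handed in, with the robot touching nothing.
It also fails if it takes over 64 s, if anything falls off the work surface, if the arm or the gripper's body presses on something with over 40 N, if the wrist force passes 120 N, or if a joint passes its speed limit or range.

ROBOT

A 6-joint arm with a two-finger parallel gripper is mounted at the origin on the work surface. World frame = base frame: x ahead of the robot, y to its left, z up, the work surface at z = 0. Lengths are in mm, angles in rad, forces in N, time in s.
With the tool pointing down it reaches from about 350 to 775 mm from the base axis. Payload 7.3 kg.
Tool frame: the origin (TCP) lies on the centre line of the jaws, within the pads' length; the fingertips stand bot.tip_reach ahead of it and the grasp point (between the pads) lies 6 mm ahead of it (bot.tip_reach is the distance from the TCP to the fingertips, in mm); z points along the fingers, y is the direction in which the jaws open and shut (so a half turn about z gives the same grasp; the last joint's range is limited). The gripper opens to 92 mm and grips with 3 to 60 N. Pads are 19 mm wide; open, the fingers measure 130 mm over their backs; the gripper's body (75 mm by 190 mm) begins 47 mm behind the grasp point.
Start: joints at [-0.146, 0.342, 1.524, -0, 1.275, -0.146], TCP at [525.017, 0.02, 251.741] pointing down, gripper open.
Joint ranges: [-2.53, 2.53], [-0.77, 2.02], [0.04, 2.7], [-1, 4.14], [0.28, 2.66], [-3.11, 3.11]. Speed limits (rad/s): [2.57, 2.57, 3.14, 3.14, 3.14, 3.14].

INTERFACE

Orientations are given as [roll, pitch, yaw] about the fixed x, y, z axes, in that order (R = Rz(yaw) Ry(pitch) Rx(roll)).
In Python, from plant import bot gives the robot as it stands.
- The arm moves only by the tool step_arm, never from a script. Its argument "deltas" is a list of rows, each a list of 6 numbers: the shift along the tool's x, y, z in mm, then the turn, a rotation vector about the tool's x, y, z in rad. A call has 1 to 5 rows; each row is the pose to reach, as a shift and turn from the pose commanded when the call began, along the tool's axes at that moment; what a row does not reach only later rows make up. A row lasts 1/12 s, in which the tool goes at most 41.7 mm and 7.16 degrees, less where a joint would pass 70% of its speed; a pose out of reach is approached as far as the arm can. A call with a gripper value outside its range is refused whole. "fingers" is the finger opening in mm, from 0 to 91.8, set as the call begins (left out, the last holds). The fingers move at their own pace and stop on an object; the grip force is fixed at half the most. Time passes only in rows, so rows that repeat a pose let the fingers close. It gives the time, the measured TCP pose, the force and the opening at its end, in the units of the state.
- bot.get_obs(): the state, without advancing time (a new reading comes with each control period).
- bot.capture(name): name is "scene" or "side" or "wrist"; returns a dict with "color" (480x640x3 uint8, red, green, blue), "fx", "fy", "cx", "cy" (pixels), "k1" (the pictures are not rectified: a ray, as slopes to the right and down, at radius r is drawn at 1 + k1 r^2 times it, then the intrinsics apply), "R" (3x3) and "t" (3): a world point X has camera coordinates R X + t. Camera axes: x right, y down, z forward; pixel columns grow to the right and rows downward; lengths in mm; the calibration is good to about 2 mm. A picture is of the moment at which its call begins. There is no depth.
- bot.close_job(): hands the job in, once; it reports no verdict.
Trained networks look in a picture, given as the dict that the camera call returned (one of the last four; its "shot" number tells which), for a name from the list of things; names that differ only in an ending like _2 or _b are one class to them, and where a whole thing is asked for, a point or a joint stands for the part that bears it (a point fixed in the world has none). Each returns a list of dicts, best first, with "p" (0 to 1); they miss things now and then, are a little off and sometimes report something else, mostly with a low value. They report only what shows in the picture. A call takes as long as a camera call. They do not tell look-alikes from the thing itself.
- bot.boxes_of(query, picture): "rect" ([centre column, centre row, width, height] in pixels, round what is visible of it).
The state is a dict: "time": time; "joint_positions": joint angles; "dq": joint speeds; "tau": joint torques, N m; "tool_pos": TCP position; "tcp_rot": TCP orientation; "contact_force": force on the tool from outside, world axes, zero at the start; "moment": the same for the moment, N m; "grip_width": finger opening in mm.
Only numpy, scipy, OpenCV 4.12 (cv2) and the standard library are available. Lean on these libraries where they do the work, as an engineer would, in place of code of your own. Each camera call takes 0.05 s, during which the arm holds its last target. There are 200 camera calls.

## Working session

There is one attempt and no reset: what is moved stays moved. The work goes in short steps, Python scripts to look and compute and a tool call to move; the robot and the scene stay as the last step left them, time stands still between calls to the robot, and variables do not carry over. Pictures are saved under pics/ and viewed, about 8 in all and at most 12, crops included, and the job is handed in when it is done.

Besides the shell and the picture viewer there is one more tool, called after "Request:" in YAML: its name, and indented under it one key for each argument. step_arm: Moves the arm, as the interface text tells. Its arguments: {"type":"object","properties":{"deltas":{"type":"array"},"fingers":{"type":"number"}},"required":["deltas"]}

```bash
mkdir -p pics; ls; cat > h.py <<'E'
import numpy as np, cv2, sys
from plant import bot
from scipy.spatial.transform import Rotation as Rn
def und(c,u,v):
    xd=np.array([(u-c["cx"])/c["fx"],(v-c["cy"])/c["fy"]]); x=xd.copy()
    for _ in range(20): x=xd/(1+c["k1"]*(x@x))
    return x
def ray(c,u,v):
    x=und(c,u,v); R=np.array(c["R"]); t=np.array(c["t"])
    d=R.T@np.array([x[0],x[1],1]); return -R.T@t, d/np.linalg.norm(d)
def proj(c,X):
    p=np.array(c["R"])@np.array(X,float)+np.array(c["t"]); x=p[:2]/p[2]; s=1+c["k1"]*(x@x)
    return np.array([c["cx"]+c["fx"]*x[0]*s,c["cy"]+c["fy"]*x[1]*s])
def atz(c,u,v,z):
    o,d=ray(c,u,v); return o+d*(z-o[2])/d[2]
def tri(L):
    A=np.zeros((3,3));b=np.zeros(3)
    for c,u,v in L:
        o,d=ray(c,u,v);P=np.eye(3)-np.outer(d,d);A+=P;b+=P@o
    X=np.linalg.solve(A,b); return X,[np.round(proj(c,X)-[u,v],1) for c,u,v in L]
def save(c,n,box=None,k=1):
    im=c["color"][:,:,::-1]
    if box: im=im[box[1]:box[3],box[0]:box[2]]
    cv2.imwrite("pics/"+n,cv2.resize(im,None,fx=k,fy=k,interpolation=cv2.INTER_CUBIC))
E
python3 - <<'E'
from h import *
import pickle
np.set_printoptions(precision=1,suppress=True)
cs={}
for n in("scene","side","wrist"):
    c=bot.capture(n);cs[n]=c;save(c,n+"0.png")
    print(n,-np.array(c["R"]).T@np.array(c["t"]),c["fx"])
    for q in ["bevel_fixture","fixture_hole","fixture_stop","carrier_board","board_mouth","board_end","pin_rest","lock_pin","button_top","cut_ring","clamp_block","bench_brush"]:
        try: print(q,[(np.round(r["rect"]).astype(int).tolist(),round(r["p"],2)) for r in bot.boxes_of(q,c)][:4])
        except Exception as e: print(q,e)
pickle.dump(cs,open("c0.pkl","wb"))
print(bot.tip_reach,bot.get_obs())
E
```

```text
pics
scene [1167.2 -330.4  842.7] 465.7588436755295
bevel_fixture [([288, 284, 141, 94], 0.64)]
fixture_hole [([288, 283, 140, 92], 0.66)]
fixture_stop [([285, 283, 139, 94], 0.62), ([388, 164, 11, 19], 0.3)]
carrier_board [([291, 262, 110, 45], 0.65), ([286, 290, 142, 80], 0.26)]
board_mouth []
board_end [([291, 259, 118, 48], 0.96)]
pin_rest [([385, 184, 47, 44], 0.7)]
lock_pin [([357, 194, 11, 28], 0.58), ([387, 165, 12, 23], 0.5)]
button_top [([387, 155, 9, 6], 0.47)]
cut_ring [([147, 277, 56, 52], 0.73)]
clamp_block [([429, 226, 53, 38], 0.58)]
bench_brush []
side [295.4 684.  672. ] 487.87590088486905
bevel_fixture [([306, 242, 133, 126], 0.85), ([303, 224, 109, 93], 0.2)]
fixture_hole [([306, 246, 131, 118], 0.63)]
fixture_stop [([307, 243, 135, 129], 0.61), ([326, 375, 26, 39], 0.29)]
carrier_board [([303, 225, 108, 89], 0.87)]
board_mouth [([328, 374, 28, 41], 0.71), ([304, 225, 103, 92], 0.63)]
board_end [([303, 225, 109, 90], 0.98), ([306, 240, 130, 127], 0.2)]
pin_rest [([326, 398, 70, 87], 0.91)]
lock_pin [([335, 350, 15, 29], 0.52)]
button_top [([330, 359, 17, 15], 0.76
[... 344 characters left out ...]
0, 310], 0.57)]
carrier_board [([445, 293, 222, 196], 0.97)]
board_mouth [([443, 296, 222, 196], 0.79), ([436, 323, 273, 306], 0.21)]
board_end [([444, 292, 224, 195], 0.66)]
pin_rest []
lock_pin [([248, 34, 35, 40], 0.7)]
button_top [([241, 26, 16, 22], 0.84)]
cut_ring []
clamp_block []
bench_brush [([462, 472, 6, 17], 0.64)]
25.0 {'time': 1.95, 'joint_positions': array([-0.1,  0.3,  1.5, -0. ,  1.3, -0.1]), 'dq': array([ 0.,  0.,  0., -0.,  0.,  0.]), 'tau': array([ -0. , -43.1, -24.4,   0.1,   0. ,  -0. ]), 'tool_pos': array([525. ,   0. , 251.7]), 'tcp_rot': array([3.1, 0. , 1.6]), 'contact_force': array([-1.1,  0.1,  0.4]), 'moment': array([0., 0., 0.]), 'grip_width': 91.59529361067378}
```

View pics/scene0.png

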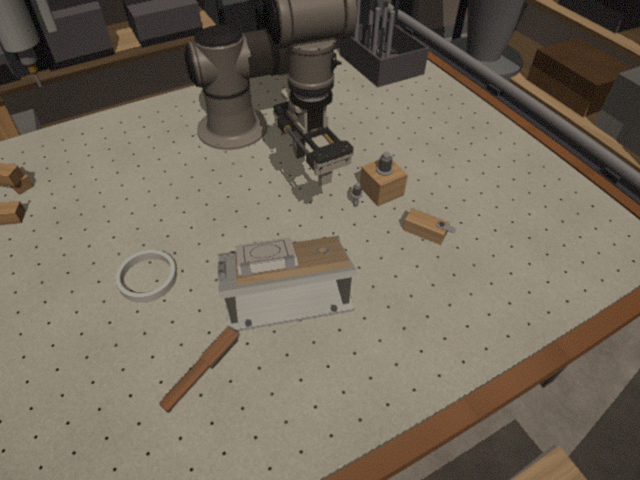

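View pics/side0.png

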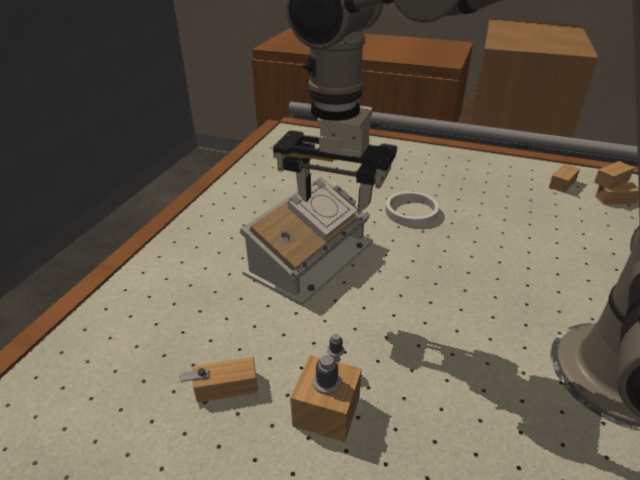

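The scene view shows the fixture at (288,284) with the board on it. The large pin is in its rest at (387,165) and a small pin stands on the bed at (357,194). The ring is at (147,277), the clamp at (429,226) and the brush at (200,370). The side view shows the board hole at (286,237), the rest pin at (327,372) and the small pin at (336,347).

Candidates for lock_pin: the large one in the rest (side 327,372) and the small free-standing one (336,347). I choose the one in the rest and will check it in a crop.

View pics/wrist0.png

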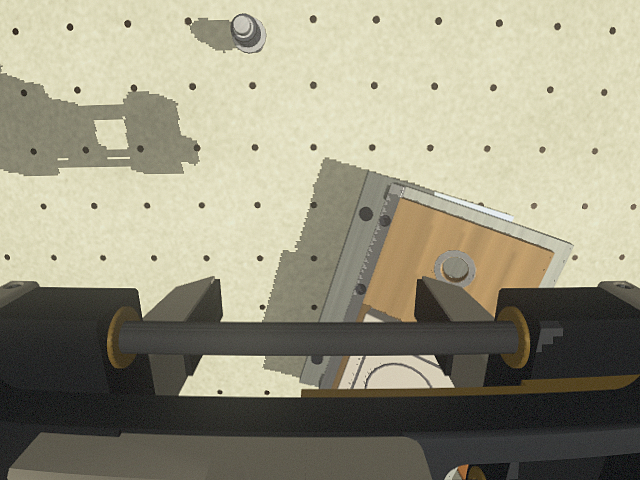

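```bash
python3 - <<'E'
from h import *
import pickle
cs=pickle.load(open("c0.pkl","rb"))
a=cs["side"]["color"][330:440,270:380,::-1];b=cs["side"]["color"][180:290,240:380,::-1]
d=cs["scene"]["color"][225:335,210:360,::-1]
e=cs["scene"]["color"][145:215,340:420,::-1]
f=lambda x,w,h:cv2.resize(x,(w,h),interpolation=cv2.INTER_CUBIC)
o=np.zeros((600,800,3),np.uint8)
o[:300,:300]=f(a,300,300);o[:300,300:681]=f(b,381,300);o[300:,:409]=f(d,409,300);o[300:,409:751]=f(e,342,300)
cv2.imwrite("pics/crop0.png",o)
E
```

```text
(no output)
```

View pics/crop0.png

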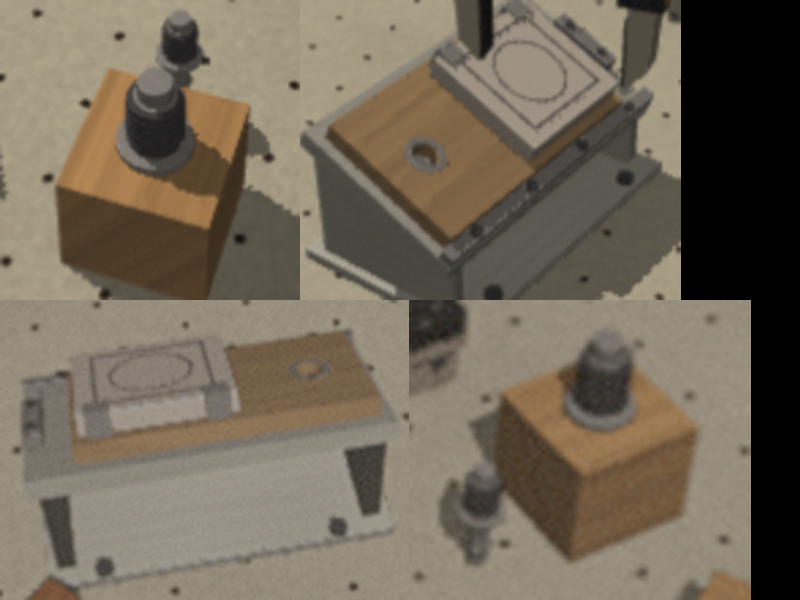

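The wrist view shows the board hole at (455,266), the small pin at (248,34) and the toe rail at the left of the plate. The crops confirm that the pin in the rest is the bigger one: its collar is about half the block's width (44 of 85 mm). The other is a small pin standing on the bed. I'll fit the poses next.

```bash
cat >> h.py <<'E'
T=np.radians(25)
def frame(th):  # fixture slope axes: columns up-slope, y, normal
    return Rn.from_euler('z',th).as_matrix()@np.array([[np.cos(T),0,-np.sin(T)],[0,1,0],[np.sin(T),0,np.cos(T)]])
E
python3 - <<'E'
from h import *
import pickle
from scipy.optimize import least_squares
np.set_printoptions(precision=1,suppress=True)
cs=pickle.load(open("c0.pkl","rb"))
S,D,W=cs["scene"],cs["side"],cs["wrist"]
print("button",tri([(S,386.5,154.3),(D,326.8,358.6)]))
print("rest collar",atz(S,385.5,171,72))
print("mouth",tri([(S,323.7,250.7),(D,286.7,237),(W,455,266)]))
F=[(S,323.7,250.7,0,0),(D,286.7,237,0,0),(W,455,266,0,0),(D,295.1,268.2,-61.5,40),(D,250.3,227,61.5,40),(S,350,261.5,61.5,40),(S,337.6,236.7,-61.5,40),(W,553,247,61.5,40)]
f=lambda p:np.concatenate([proj(c,p[:3]+frame(p[3])@[x,y,0])-[u,v] for c,u,v,x,y in F])
r=least_squares(f,[600,-20,106,-.35],loss="soft_l1");print(r.x[:3],r.x[3]);print(f(r.x).reshape(-1,2))
X=r.x[:3];B=frame(r.x[3])
# small pin, ring, etc approx
print("small",atz(S,357,203,0),atz(D,336,358,0))
im=W["color"][:,:,::-1].copy()
for x,y,z in[(-61.5,40,0),(61.5,40,0),(0,70.5,-15),(-70,50,-15),(80,60,-15)]:
    u=proj(W,X+B@[x,y,z]);print(x,y,u);cv2.circle(im,tuple(int(v) for v in u),2,(0,0,255),-1)
cv2.imwrite("pics/w1.png",cv2.resize(im[140:340,300:580],None,fx=2.8,fy=2.8,interpolation=cv2.INTER_CUBIC))
print(bot.get_obs()["time"])
print(Rn.from_euler('xyz',bot.get_obs()["tcp_rot"]).as_matrix())
E
```

```text
button (array([450.8, 245.4, 124.6]), [array([-0.1, -0.1]), array([-0.3,  0.1])])
rest collar [453.6 248.   72. ]
mouth (array([635.8, -30.9, 108.4]), [array([-0.4, -0.2]), array([-1. , -0.1]), array([-1.7,  0. ])])
[636.8 -30.8 107. ] -0.27246945876176315
[[-0.2  0.6]
 [-1.5  0.4]
 [-1.1 -0.6]
 [ 0.2  0. ]
 [-0.6 -0.2]
 [ 0.1 -0.6]
 [-2.1 -0.1]
 [ 0.5  0.5]]
small [458.2 166.3  -0. ] [471.1 138.3   0. ]
-61.5 40 [399.1 194.8]
61.5 40 [553.5 247.5]
0 70.5 [486.6 182.3]
-70 50 [397.2 180.2]
80 60 [586.  228.7]
1.95
[[ 0.  1.  0.]
 [ 1. -0. -0.]
 [-0.  0. -1.]]
```

View pics/w1.png

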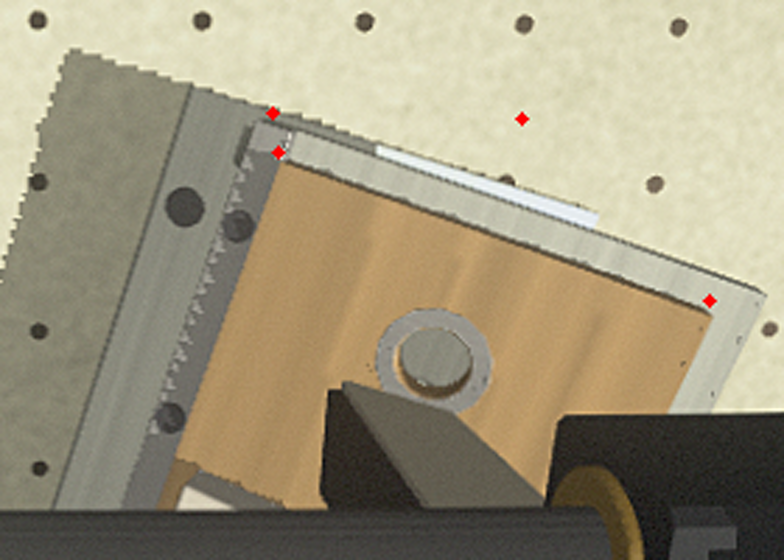

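The overlay shows the model a few pixels off at the board's +y corners. The true corners are at (401,197) and (553.6,251.8), and the mouth is at (455.4,267.9). I'll refit with those and compute the push approach.

```bash
cat >> h.py <<'E'
def delta(p,R,p0=None,R0=None):
    o=bot.get_obs(); p0=o["tool_pos"] if p0 is None else p0
    R0=Rn.from_euler('xyz',o["tcp_rot"]).as_matrix() if R0 is None else R0
    return np.round(np.r_[R0.T@(np.array(p)-p0),0,0,0],1)[:3],np.round(Rn.from_matrix(R0.T@R).as_rotvec(),4)
def toolR(th,ysign=1,jaw="x"):
    B=frame(th); z=-B[:,2]; y=ysign*(B[:,0] if jaw=="x" else B[:,1]); return np.c_[np.cross(y,z),y,z]
E
python3 - <<'E'
from h import *
import pickle
from scipy.optimize import least_squares
np.set_printoptions(precision=2,suppress=True)
cs=pickle.load(open("c0.pkl","rb"))
S,D,W=cs["scene"],cs["side"],cs["wrist"]
F=[(S,323.7,250.7,0,0),(D,286.7,237,0,0),(W,455.4,267.9,0,0),(W,401,197,-61.5,40),(W,553.6,251.8,61.5,40),(D,295.1,268.2,-61.5,40),(D,250.3,227,61.5,40),(S,350,261.5,61.5,40),(S,337.6,236.7,-61.5,40)]
f=lambda p:np.concatenate([proj(c,p[:3]+frame(p[3])@[x,y,0])-[u,v] for c,u,v,x,y in F])
r=least_squares(f,[600,-20,106,-.35],loss="soft_l1");print(r.x);print(f(r.x).reshape(-1,2).T)
X=r.x[:3];th=r.x[3];B=frame(th);np.savez("pose.npz",X=X,th=th)
# plate +y edge seen in wrist: (406,187)?? and (572,244)
for u,v in[(403.5,184),(573,243)]:
    o,d=ray(W,u,v);n=B[:,2];P=o+d*((X-15*n-o)@n)/(d@n);print("edge",B.T@(P-X))
R0=Rn.from_euler('xyz',bot.get_obs()["tcp_rot"]).as_matrix()
for jaw in"xy":
  for s in(1,-1):
    print(jaw,s,Rn.from_matrix(R0.T@toolR(th,s,jaw)).as_rotvec())
E
```

```text
[637.2  -32.72 107.43  -0.29]
[[-0.88 -1.27 -1.04 -0.32  0.58 -0.23 -0.27 -0.94 -2.26]
 [ 0.89 -0.31 -0.16 -0.76 -0.38 -0.67 -1.31  0.12  0.37]]
edge [-65.44  49.38 -15.  ]
edge [ 74.32  49.56 -15.  ]
x 1 [-0.43 -0.06  0.28]
x -1 [ 0.09 -0.62 -2.79]
y 1 [-0.28 -0.37 -1.26]
y -1 [-0.4   0.3   1.83]
```

```bash
python3 - <<'E'
from h import *
P=np.load("pose.npz");X,th=P["X"],float(P["th"]);B=frame(th)
print(delta(X+B@[-12,66,65],toolR(th)), X+B@[-12,66,65])
E
```

```text
(array([41.5, 94.2, 90.5]), array([-0.4332, -0.063 ,  0.2844])) [619.24832906  41.47510132 161.27285889]
```

Request:
step_arm:
  deltas:
    - [41.5,94.2,90.5,-0.4332,-0.063,0.2844]
    - [41.5,94.2,90.5,-0.4332,-0.063,0.2844]
    - [41.5,94.2,90.5,-0.4332,-0.063,0.2844]
    - [41.5,94.2,90.5,-0.4332,-0.063,0.2844]
    - [41.5,94.2,90.5,-0.4332,-0.063,0.2844]
  fingers: 0

```text
time: 2.37
tool_pos: [617.3, 43.5, 157.0]
tcp_rot: [2.708, -0.001, 1.281]
contact_force: [-0.9, -0.9, -0.5]
grip_width: 63.0
```

Request:
step_arm:
  deltas:
    - [0,0,0,0,0,0]
    - [0,0,0,0,0,0]
    - [0,0,0,0,0,0]
    - [0,0,0,0,0,0]
    - [0,0,0,0,0,0]

```text
time: 2.78
tool_pos: [619.8, 41.0, 162.1]
tcp_rot: [2.704, -0.0, 1.281]
contact_force: [0.4, 0.1, 0.7]
grip_width: 29.8
```

```bash
python3 - <<'E'
from h import *
np.set_printoptions(precision=2,suppress=True)
P=np.load("pose.npz");X,th=P["X"],float(P["th"]);B=frame(th)
o=bot.get_obs();print(o["time"],o["grip_width"],o["contact_force"],o["dq"])
print(delta(X+B@[-12,66,15],toolR(th)))
c=bot.capture("wrist");save(c,"w2.png");print(proj(c,X),proj(c,X+B@[61.5,40,0]),proj(c,X+B@[-61.5,40,0]),proj(c,X+B@[-12,66,15-25]))
E
```

```text
2.7833 29.777868958138793 [0.43 0.08 0.67] [ 0.    0.    0.01 -0.   -0.    0.01]
(array([ 0.3, -1.1, 50.5]), array([ 0., -0., -0.]))
[333.16 362.18] [436.06 304.32] [231.29 304.83] [313.85 258.31]
```

View pics/w2.png

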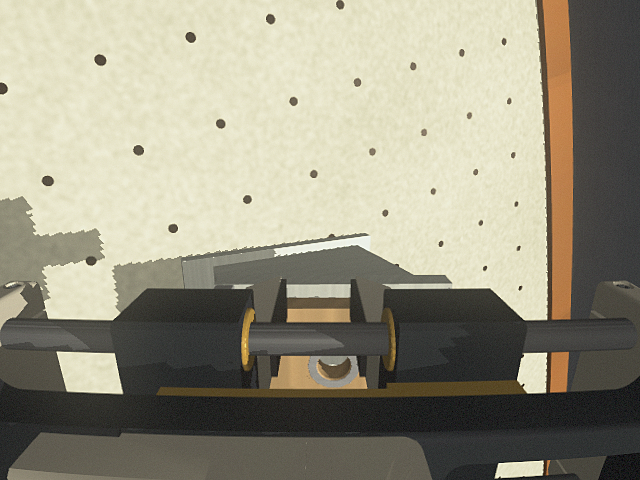

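The wrist view shows the hole at (333,366), against a predicted (333,362). The plate's edge is horizontal at about row 285, so the alignment is good. I'll go down beyond the board's end and push.

Request:
step_arm:
  deltas:
    - [0,0,12,0,0,0]
    - [0,0,25,0,0,0]
    - [0,0,38,0,0,0]
    - [0,0,50,0,0,0]
    - [0,0,50,0,0,0]

```text
time: 3.25
tool_pos: [638.8, 35.0, 112.1]
tcp_rot: [2.71, 0.001, 1.281]
contact_force: [0.0, 0.5, 0.6]
grip_width: 1.0
```

Request:
step_arm:
  deltas:
    - [-4,0,0,0,0,0]
    - [-8,0,0,0,0,0]
    - [-12,0,0,0,0,0]
    - [-14,0,0,0,0,0]
    - [-16,0,0,0,0,0]

```text
time: 3.67
tool_pos: [635.0, 20.1, 116.6]
tcp_rot: [2.704, -0.001, 1.281]
contact_force: [0.0, 5.5, -0.5]
grip_width: 0.6
```

Request:
step_arm:
  deltas:
    - [-2,0,0,0,0,0]
    - [-4,0,0,0,0,0]
    - [-6,0,0,0,0,0]
    - [-8,0,0,0,0,0]
    - [-10,0,0,0,0,0]

```text
time: 4.08
tool_pos: [632.2, 11.3, 116.5]
tcp_rot: [2.704, -0.001, 1.283]
contact_force: [0.4, 5.8, 0.8]
grip_width: 0.8
```

Request:
step_arm:
  deltas:
    - [-2,0,0,0,0,0]
    - [-4,0,0,0,0,0]
    - [-6,0,0,0,0,0]
    - [-8,0,0,0,0,0]
    - [-9,0,0,0,0,0]

```text
time: 4.5
tool_pos: [629.6, 2.5, 116.5]
tcp_rot: [2.704, -0.001, 1.282]
contact_force: [0.1, 5.6, 0.1]
grip_width: 0.5
```

Request:
step_arm:
  deltas:
    - [-0.5,0,0,0,0,0]
    - [-1,0,0,0,0,0]
    - [-1.5,0,0,0,0,0]
    - [-1.5,0,0,0,0,0]

```text
time: 4.83
tool_pos: [629.2, 1.2, 116.5]
tcp_rot: [2.704, -0.001, 1.282]
contact_force: [-0.3, 5.2, 1.0]
grip_width: -0.1
```

Request:
step_arm:
  deltas:
    - [-0.5,0,0,0,0,0]
    - [-1,0,0,0,0,0]
    - [-1,0,0,0,0,0]

```text
time: 5.08
tool_pos: [629.1, 0.8, 116.5]
tcp_rot: [2.704, -0.002, 1.283]
contact_force: [0.5, 8.3, 0.1]
grip_width: 0.5
```

Request:
step_arm:
  deltas:
    - [-0.5,0,0,0,0,0]
    - [-1,0,0,0,0,0]
    - [-1,0,0,0,0,0]

```text
time: 5.33
tool_pos: [629.0, 0.8, 116.5]
tcp_rot: [2.704, -0.003, 1.283]
contact_force: [2.3, 13.2, -0.9]
grip_width: -0.1
```

Request:
step_arm:
  deltas:
    - [-0.5,0,0,0,0,0]
    - [-1,0,0,0,0,0]
    - [-1,0,0,0,0,0]

```text
time: 5.58
tool_pos: [629.0, 0.7, 116.5]
tcp_rot: [2.703, -0.003, 1.284]
contact_force: [3.7, 17.6, -0.8]
grip_width: 0.7
```

The board is home: the force rose to 17.6 N with no further motion. I'll back off, rise, and look at the hole from above with the wrist camera.

Request:
step_arm:
  deltas:
    - [10,0,0,0,0,0]
    - [16,0,0,0,0,0]
    - [16,0,-40,0,0,0]
    - [16,0,-80,0,0,0]
    - [16,0,-120,0,0,0]
  fingers: 91

```text
time: 6.0
tool_pos: [583.2, 27.5, 224.7]
tcp_rot: [2.708, 0.001, 1.282]
contact_force: [0.4, -0.4, 1.2]
grip_width: 29.1
```

Request:
step_arm:
  deltas:
    - [-40,4,0,0,0,0]
    - [-80,8,0,0,0,0]
    - [-118,12,0,0,0,0]
    - [-118,12,0,0,0,0]
    - [-118,12,0,0,0,0]

```text
time: 6.42
tool_pos: [560.5, -91.2, 230.3]
tcp_rot: [2.704, 0.0, 1.277]
contact_force: [0.2, 0.2, -0.2]
grip_width: 62.5
```

```bash
python3 - <<'E'
from h import *
import pickle
np.set_printoptions(precision=2,suppress=True)
P=np.load("pose.npz");X,th=P["X"],float(P["th"]);B=frame(th)
c=bot.capture("wrist");save(c,"w3.png");s=bot.capture("scene");d=bot.capture("side")
pickle.dump((c,s,d),open("c1.pkl","wb"))
H=X-21*B[:,1];print(H,proj(c,H),proj(c,H-15*B[:,2]));o=bot.get_obs();print(o["tool_pos"],o["dq"],B.T@(o["tool_pos"]-H))
for y in(40,70.5):print([proj(c,H+B@[x,y,-15 if y>50 else 0]) for x in(-61.5,61.5)])
E
```

```text
[631.21 -52.84 107.43] [314.98 155.7 ] [315.12 154.42]
[560.99 -88.13 229.7 ] [ 0.02  0.   -0.    0.   -0.   -0.  ] [ -0.23 -53.83 135.01]
[array([226.16,  98.13]), array([403.18,  97.31])]
[array([228.71,  55.56]), array([400.45,  54.74])]
```

View pics/w3.png

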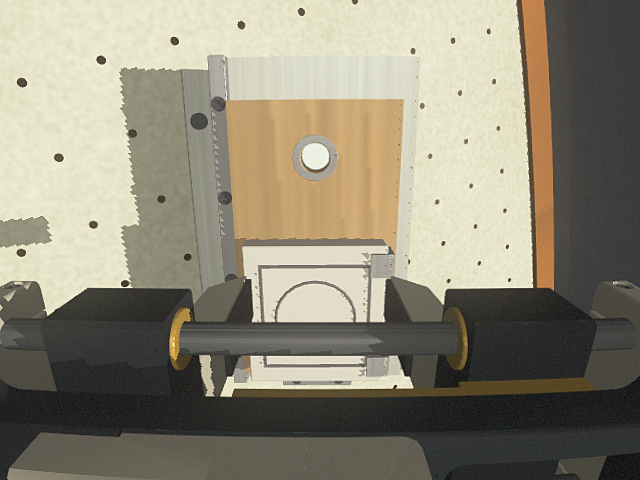

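The wrist view shows the bed through the hole at (315,157), against a predicted (315,156). The board's end is at row 99 and the stop is in contact below, so the board is home and the holes line up. Next is the pin.

```bash
cat >> h.py <<'E'
def downR(th):
    R=Rn.from_euler('z',th).as_matrix(); return np.c_[R[:,1],R[:,0],[0,0,-1]]
E
python3 - <<'E'
from h import *
import pickle
P=np.load("pose.npz");th=float(P["th"])
f=np.array([-np.sin(th),np.cos(th),0])
print(delta(np.array([450.8,245.4,255])-75*f,downR(th)))
E
```

```text
(array([ 213.4, -171.1, -107.6]), array([ 4.361e-01, -2.000e-04,  6.000e-04]))
```

Request:
step_arm:
  deltas:
    - [26,-21,-34,0,0,0]
    - [55,-44,-34,0,0,0]
    - [85,-68,-34,0,0,0]
    - [112,-90,-34,0,0,0]
    - [112,-90,-34,0,0,0]
  fingers: 91

```text
time: 6.98
tool_pos: [497.6, 51.7, 220.5]
tcp_rot: [2.71, 0.0, 1.289]
contact_force: [-1.3, -0.4, -1.0]
grip_width: 90.9
```

Request:
step_arm:
  deltas:
    - [25,-20,-18,0.11,0,0]
    - [50,-40,-36,0.22,0,0]
    - [75,-60,-54,0.33,0,0]
    - [101,-81,-74,0.4361,0,0]
    - [101,-81,-74,0.4361,0,0]

```text
time: 7.4
tool_pos: [429.0, 177.4, 257.1]
tcp_rot: [-3.138, -0.003, 1.287]
contact_force: [-0.1, -0.9, 0.0]
grip_width: 91.2
```

Request:
step_arm:
  deltas:
    - [0,0,0,0,0,0]
    - [0,0,0,0,0,0]

```text
time: 7.57
tool_pos: [429.3, 172.8, 254.9]
tcp_rot: [3.141, 0.001, 1.284]
contact_force: [-0.1, -0.9, -0.5]
grip_width: 91.2
```

```bash
python3 - <<'E'
from h import *
import pickle
np.set_printoptions(precision=2,suppress=True)
c=bot.capture("wrist");save(c,"w4.png")
pickle.dump(c,open("c2.pkl","wb"))
for q in("button_top","lock_pin","pin_rest"):print(q,[(r["rect"],r["p"]) for r in bot.boxes_of(q,c)])
print(proj(c,[450.8,245.4,124.6]),bot.get_obs()["time"],bot.get_obs()["tool_pos"],bot.get_obs()["tcp_rot"])
E
```

```text
button_top [([315.1, 129.7, 24.6, 29.2], 0.75), ([361.1, 225.7, 15.0, 14.8], 0.48)]
lock_pin [([316.6, 130.1, 52.4, 54.7], 0.82), ([360.6, 218.7, 30.2, 32.8], 0.58)]
pin_rest [([312.1, 127.2, 127.2, 129.8], 0.6)]
[316.32 128.88] 7.7667 [429.21 171.94 255.07] [3.14 0.   1.28]
```

View pics/w4.png

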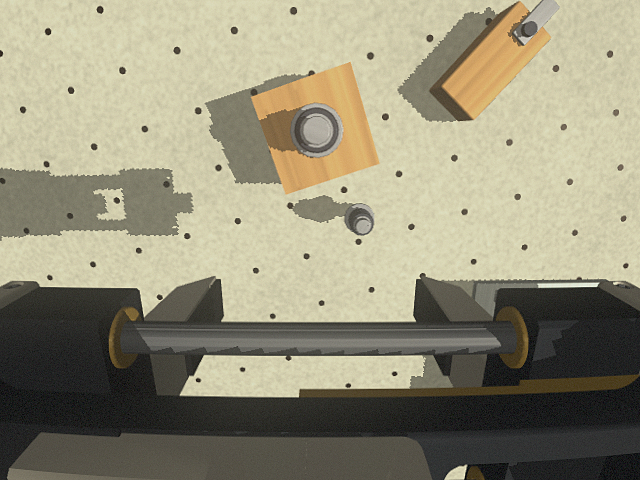

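The wrist view shows the rest's pin at (316,130), predicted (316,129). Its collar is 53 px across, about 44 mm, so it is the right pin. The small look-alike is at (361,222), clear of the gripper.

Request:
step_arm:
  deltas:
    - [38,-0.2,0,0,0,0]
    - [75.8,-0.4,0,0,0,0]
    - [75.8,-0.4,20,0,0,0]
    - [75.8,-0.4,50,0,0,0]
    - [75.8,-0.4,70,0,0,0]

```text
time: 8.18
tool_pos: [450.1, 245.1, 183.4]
tcp_rot: [-3.141, 0.001, 1.282]
contact_force: [-0.3, -0.0, 0.0]
grip_width: 90.8
```

Request:
step_arm:
  deltas:
    - [0,0,20,0,0,0]
    - [0,0,40,0,0,0]
    - [0,0,60,0,0,0]
    - [0,0,77,0,0,0]
    - [0,0,77,0,0,0]

```text
time: 8.6
tool_pos: [448.8, 244.0, 105.3]
tcp_rot: [-3.137, 0.004, 1.281]
contact_force: [-1.2, 0.1, 0.7]
grip_width: 91.0
```

Request:
step_arm:
  deltas:
    - [0,0,0,0,0,0]
    - [0,0,0,0,0,0]
    - [0,0,0,0,0,0]
    - [0,0,0,0,0,0]
    - [0,0,0,0,0,0]
  fingers: 25

```text
time: 9.02
tool_pos: [451.1, 245.4, 109.3]
tcp_rot: [3.14, -0.001, 1.282]
contact_force: [-0.5, 0.7, 0.3]
grip_width: 62.7
```

Request:
step_arm:
  deltas:
    - [0,0,0,0,0,0]
    - [0,0,0,0,0,0]
    - [0,0,0,0,0,0]
    - [0,0,0,0,0,0]
    - [0,0,0,0,0,0]

```text
time: 9.43
tool_pos: [450.5, 245.3, 108.4]
tcp_rot: [-3.142, 0.0, 1.282]
contact_force: [-0.9, 0.4, 0.9]
grip_width: 31.3
```

Request:
step_arm:
  deltas:
    - [0,0,-8,0,0,0]
    - [0,0,-30,0,0,0]
    - [0,0,-60,0,0,0]
    - [0,0,-95,0,0,0]
    - [0,0,-125,0,0,0]

```text
time: 9.85
tool_pos: [450.3, 245.2, 235.4]
tcp_rot: [3.141, 0.0, 1.282]
contact_force: [0.3, 0.5, -2.0]
grip_width: 31.0
```

Request:
step_arm:
  deltas:
    - [0,0,0,0,0,0]
    - [0,0,0,0,0,0]

```text
time: 10.02
tool_pos: [451.1, 245.5, 235.1]
tcp_rot: [3.138, -0.002, 1.282]
contact_force: [-0.3, -0.0, -3.7]
grip_width: 31.6
```

```bash
python3 - <<'E'
from h import *
import pickle
from scipy.optimize import least_squares
np.set_printoptions(precision=2,suppress=True)
P=np.load("pose.npz");X,th=P["X"],float(P["th"]);B=frame(th)
c1,s,d=pickle.load(open("c1.pkl","rb"))
F=[(c1,315.5,157.3,0,0),(c1,228,99.5,-61.5,40),(c1,403,99.5,61.5,40)]
H=X-21*B[:,1]
f=lambda p:np.concatenate([proj(c,p[:3]+frame(p[3])@[x,y,0])-[u,v] for c,u,v,x,y in F]+[(p[:3]-H)/3])
r=least_squares(f,[*H,th]);print(H,r.x,f(r.x))
# rotation-only check of bright circle
g=cv2.cvtColor(c1["color"],cv2.COLOR_RGB2GRAY)[120:195,280:352]
m=cv2.moments((g>225).astype(np.uint8),True);print("bright",280+m["m10"]/m["m00"],120+m["m01"]/m["m00"],m["m00"])
o=bot.get_obs();print(o["time"],o["tool_pos"],o["grip_width"],o["contact_force"])
H2=r.x[:3];np.savez("pose2.npz",H=H2,th=r.x[3])
print(delta(H2+137*B[:,2],toolR(th)))
E
```

```text
[631.21 -52.84 107.43] [631.91 -54.2  106.06  -0.29] [ 0.02 -0.21 -0.37  0.04  0.32  0.11  0.23 -0.45 -0.46]
bright 315.20377358490566 155.73962264150944 530.0
10.0167 [451.11 245.54 235.1 ] 31.554857122490695 [-0.31 -0.02 -3.7 ]
(array([-235.8,  200.8,    5. ]), array([-0.43, -0.  , -0.  ]))
```

Request:
step_arm:
  deltas:
    - [-22,19,-5,0,0,0]
    - [-50,43,-10,-0.05,0,0]
    - [-77,66,-15,-0.1,0,0]
    - [-104,89,-20,-0.16,0,0]
    - [-131,111,-20,-0.22,0,0]

```text
time: 10.43
tool_pos: [519.8, 86.5, 252.5]
tcp_rot: [2.92, 0.001, 1.282]
contact_force: [0.6, 0.8, -2.8]
grip_width: 31.3
```

```bash
python3 - <<'E'
from h import *
P=np.load("pose2.npz");H,th=P["H"],float(P["th"]);B=frame(th)
print(delta(H+137*B[:,2],toolR(th)))
E
```

```text
(array([-102.6,   82.6,   41.5]), array([-0.2152, -0.0006,  0.0055]))
```

Request:
step_arm:
  deltas:
    - [-25,20,5,-0.06,0,0]
    - [-52,42,12,-0.12,0,0]
    - [-78,63,22,-0.18,0,0]
    - [-102.6,82.6,41.5,-0.2152,0,0]
    - [-102.6,82.6,41.5,-0.2152,0,0.005]

```text
time: 10.85
tool_pos: [574.9, -39.9, 226.0]
tcp_rot: [2.712, 0.001, 1.273]
contact_force: [-1.4, 0.2, -3.5]
grip_width: 31.5
```

Request:
step_arm:
  deltas:
    - [0,0,0,0,0,0]
    - [0,0,0,0,0,0]
    - [0,0,0,0,0,0]

```text
time: 11.1
tool_pos: [575.9, -34.9, 230.4]
tcp_rot: [2.708, -0.002, 1.278]
contact_force: [0.4, -0.2, -3.2]
grip_width: 31.7
```

```bash
python3 - <<'E'
from h import *
import pickle
np.set_printoptions(precision=2,suppress=True)
P=np.load("pose2.npz");H,th=P["H"],float(P["th"]);B=frame(th)
o=bot.get_obs();p=o["tool_pos"];R=Rn.from_euler('xyz',o["tcp_rot"]).as_matrix();print(o["time"],B.T@(p-H),delta(H+137*B[:,2],toolR(th)))
s=bot.capture("scene");d=bot.capture("side");w=bot.capture("wrist")
pickle.dump((s,d,w),open("c3.pkl","wb"))
tip=p+R[:,2]*97
ims=[]
for c,k in((s,5),(d,5)):
    print(proj(c,tip),proj(c,H))
    u=proj(c,(tip+H)/2).astype(int)
    ims.append(cv2.resize(c["color"][u[1]-40:u[1]+40,u[0]-40:u[0]+40,::-1],(400,400),interpolation=cv2.INTER_CUBIC))
    print(u-40)
cv2.imwrite("pics/hov.png",np.hstack(ims)); 
E
```

```text
11.1 [ -1.05   2.19 137.69] (array([-2.2,  1.1,  0.7]), array([-0., -0.,  0.]))
[311.69 235.48] [312.33 254.06]
[272 204]
[297.79 220.54] [292.1  231.95]
[254 186]
```

View pics/hov.png

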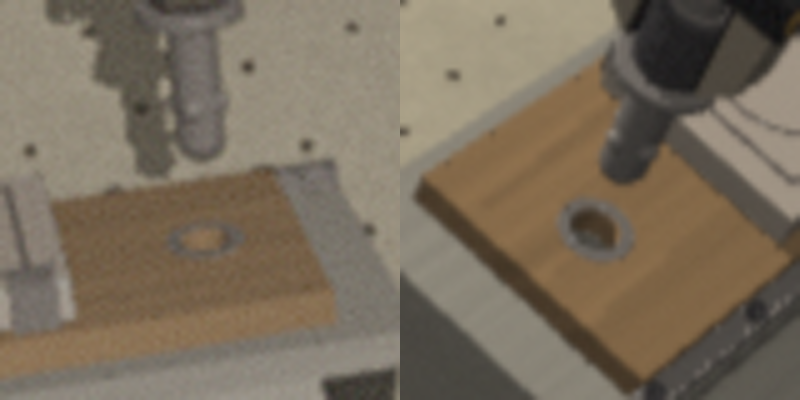

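The hover crops show the nose at scene (311.6,234.4) and side (298.4,221), within 1 px of prediction. The hole is at scene (313,252) and side (293,231.6). I'll triangulate both with the same cameras to get the relative offset.

```bash
python3 - <<'E'
from h import *
import pickle
np.set_printoptions(precision=2,suppress=True)
P=np.load("pose2.npz");H,th=P["H"],float(P["th"]);B=frame(th)
s,d,w=pickle.load(open("c3.pkl","rb"));c1=pickle.load(open("c1.pkl","rb"))[0]
o=bot.get_obs();p=o["tool_pos"];R=Rn.from_euler('xyz',o["tcp_rot"]).as_matrix();tip=p+R[:,2]*97
t,e=tri([(s,311.6,234.4),(d,298.4,221)]);h,e2=tri([(s,313,252),(d,293,231.6)]);h3,e3=tri([(s,313,252),(d,293,231.6),(c1,315.5,157.3)])
print(t,tip,e);print(h,H,e2);print(h3,e3)
print("slope coords: tip vs kin",B.T@(t-tip)," hole vs est",B.T@(h-H),B.T@(h3-H)," tip-hole",B.T@(t-h),B.T@(tip-H))
E
```

```text
[612.92 -45.38 142.7 ] [615.57 -46.44 143.26] [array([0.1, 0.1]), array([ 0.1, -0.1])]
[629.29 -51.77 108.88] [631.91 -54.2  106.06] [array([-0.2, -0.1]), array([-0.2,  0.1])]
[629.88 -52.62 109.23] [array([-0.5,  0.1]), array([-0.3, -0.3]), array([-1.2, -1.2])]
slope coords: tip vs kin [-2.82  0.25  0.69]  hole vs est [-1.72  1.57  3.91] [-0.84  0.92  3.88]  tip-hole [-1.58  1.37 38.05] [-0.48  2.69 41.27]
```

Request:
step_arm:
  deltas:
    - [-2,1,8,0,0,0]
    - [-2,1,16,0,0,0]
    - [-2,1,24,0,0,0]
    - [-2,1,32,0,0,0]
    - [-2,1,36,0,0,0]

```text
time: 11.67
tool_pos: [591.1, -42.4, 196.8]
tcp_rot: [2.708, -0.001, 1.277]
contact_force: [-1.3, 0.2, -3.3]
grip_width: 31.3
```

Request:
step_arm:
  deltas:
    - [0,0,2,0,0,0]
    - [0,0,4,0,0,0]
    - [0,0,6,0,0,0]
    - [0,0,6,0,0,0]

```text
time: 12.0
tool_pos: [593.2, -42.8, 192.7]
tcp_rot: [2.708, -0.002, 1.277]
contact_force: [-2.1, 0.9, -2.6]
grip_width: 31.3
```

Request:
step_arm:
  deltas:
    - [0,0,2,0,0,0]
    - [0,0,4,0,0,0]
    - [0,0,5,0,0,0]
    - [0,0,5,0,0,0]

```text
time: 12.33
tool_pos: [594.8, -43.2, 187.9]
tcp_rot: [2.709, -0.002, 1.277]
contact_force: [-2.2, 2.8, -6.1]
grip_width: 31.6
```

```bash
cat >> h.py <<'E'
def st():
    P=np.load("pose2.npz");H,th=P["H"],float(P["th"]);B=frame(th);o=bot.get_obs()
    print("t",o["time"],"slope pos",np.round(B.T@(o["tool_pos"]-H),2),"F",np.round(B.T@o["contact_force"],1),"M",np.round(B.T@o["moment"],2),"w",o["grip_width"])
E
python3 -c "
from h import *
st()"
```

```text
t 12.3333 slope pos [-0.52 -0.29 90.5 ] F [-5.2  2.  -4.4] M [ 0.3   1.41 -0.02] w 31.60211811035913
```

Request:
step_arm:
  deltas:
    - [0.5,-0.8,0,0,0,0]
    - [0.5,-0.8,2,0,0,0]
    - [0.5,-0.8,4,0,0,0]
    - [0.5,-0.8,5,0,0,0]
    - [0.5,-0.8,5,0,0,0]

```text
time: 12.75
tool_pos: [597.0, -43.5, 183.4]
tcp_rot: [2.707, -0.002, 1.277]
contact_force: [-2.9, 1.9, -4.4]
grip_width: 31.3
```

```bash
python3 -c "
from h import *
st()"
```

```text
t 12.75 slope pos [-4.000e-01  8.000e-02  8.552e+01] F [-4.9  1.  -2.5] M [0.2  1.34 0.02] w 31.3013103372168
```

Request:
step_arm:
  deltas:
    - [0.2,-0.7,1,0,0,0]
    - [0.2,-0.7,2,0,0,0]
    - [0.2,-0.7,3,0,0,0]
    - [0.2,-0.7,4,0,0,0]
    - [0.2,-0.7,4,0,0,0]

```text
time: 13.17
tool_pos: [598.5, -43.8, 180.0]
tcp_rot: [2.706, -0.002, 1.277]
contact_force: [-1.5, 0.7, -4.1]
grip_width: 31.2
```

Request:
step_arm:
  deltas:
    - [0,0,1,0,0,0]
    - [0,0,2,0,0,0]
    - [0,0,2,0,0,0]

```text
time: 13.42
tool_pos: [599.0, -43.8, 179.0]
tcp_rot: [2.705, -0.002, 1.277]
contact_force: [-6.7, 2.1, 3.3]
grip_width: 31.4
```

```bash
python3 -c "
from h import *
st()"
```

```text
t 13.4167 slope pos [-0.41  0.4  80.68] F [-4.9  0.1  6. ] M [0.02 1.51 0.02] w 31.370057442817235
```

The balls are on the hole: the axial force turned up at a nose depth of about 20 mm, so the true mouth is about 3.7 mm above my estimate, which agrees with the camera triangulation. I'll release and retreat along the axis.

Request:
step_arm:
  deltas:
    - [0,0,-0.5,0,0,0]
    - [0,0,-0.5,0,0,0]
    - [0,0,-0.5,0,0,0]
    - [0,0,-0.5,0,0,0]
    - [0,0,-0.5,0,0,0]
  fingers: 60

```text
time: 13.83
tool_pos: [599.4, -44.0, 179.1]
tcp_rot: [2.705, -0.002, 1.277]
contact_force: [-0.9, 0.0, 0.9]
grip_width: 58.4
```

Request:
step_arm:
  deltas:
    - [0,0,-8,0,0,0]
    - [0,0,-20,0,0,0]
    - [0,0,-35,0,0,0]
    - [0,0,-55,0,0,0]
    - [0,0,-75,0,0,0]

```text
time: 14.25
tool_pos: [567.9, -34.6, 248.2]
tcp_rot: [2.706, -0.002, 1.277]
contact_force: [0.5, -1.3, 0.3]
grip_width: 60.1
```

Request:
step_arm:
  deltas:
    - [-15,0,-15,0,0,0]
    - [-45,0,-15,0,0,0]
    - [-60,0,-15,0,0,0]
    - [-60,0,-15,0,0,0]
    - [-60,0,-15,0,0,0]
  fingers: 0

```text
time: 14.67
tool_pos: [544.8, -90.8, 261.3]
tcp_rot: [2.705, -0.002, 1.275]
contact_force: [-1.0, 0.3, 0.3]
grip_width: 31.0
```

```bash
python3 - <<'E'
from h import *
import pickle
np.set_printoptions(precision=2,suppress=True)
P=np.load("pose2.npz");H,th=P["H"],float(P["th"]);B=frame(th)
st()
s=bot.capture("scene");d=bot.capture("side");w=bot.capture("wrist")
pickle.dump((s,d,w),open("c4.pkl","wb"))
G=H+B@[0,0,3.7+93]
for c in(s,d,w):
    print(proj(c,G),[(r["rect"],r["p"]) for r in bot.boxes_of("button_top",c)])
ims=[]
for c,h in((s,40),(d,40),(w,80)):
    u=proj(c,G-20*B[:,2]).astype(int);u=np.maximum(u,h);print(u-h)
    ims.append(cv2.resize(c["color"][u[1]-h:u[1]+h,u[0]-h:u[0]+h,::-1],(400,400),interpolation=cv2.INTER_CUBIC)[:, :])
o=np.zeros((800,800,3),np.uint8);o[:400]=np.hstack(ims[:2]);o[400:,:400]=ims[2]
cv2.imwrite("pics/lean.png",cv2.resize(o,(600,600)))
E
```

```text
t 14.6667 slope pos [ -0.3  -60.32 171.39] F [-0.8  0.   0.7] M [-0.    0.3  -0.03] w 31.043473889704096
[308.18 209.82] [([307.0, 209.0, 11.2, 6.2], 0.55)]
[306.99 201.16] [([337.9, 337.7, 4.8, 7.0], 0.38)]
[316.43 159.05] [([293.4, 165.1, 36.2, 36.5], 0.74)]
[269 179]
[263 167]
[236  76]
```

View pics/lean.png

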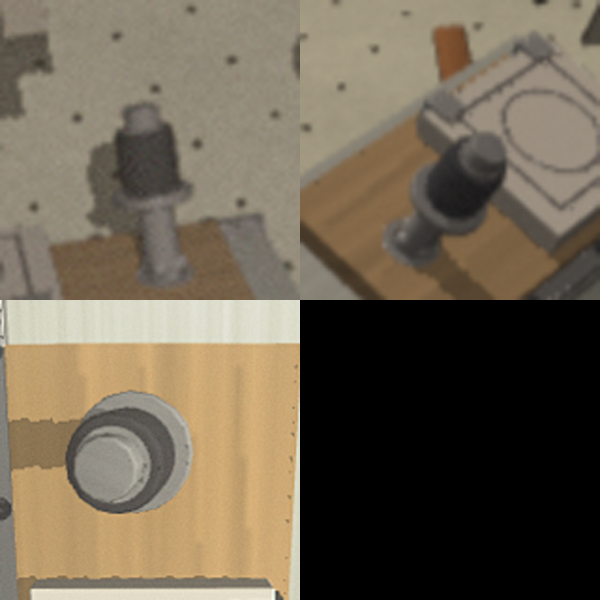

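The pin stands in the hole, leaning down the slope. Its button top is at scene (307.1,207.8), side (313.7,206.5) and wrist (293,166.7). I'll triangulate it.

```bash
python3 - <<'E'
from h import *
import pickle
np.set_printoptions(precision=2,suppress=True)
P=np.load("pose2.npz");H,th=P["H"],float(P["th"]);B=frame(th)
s,d,w=pickle.load(open("c4.pkl","rb"))
X,e=tri([(s,307.1,207.8),(d,313.7,206.5),(w,293,166.7)]);print(X,e,B.T@(X-H))
X,e=tri([(s,307.1,207.8),(d,313.7,206.5)]);print(X,B.T@(X-H))
o,dd=ray(w,293,166.7);n=B[:,2];Pw=o+dd*((H+96*n-o)@n)/(dd@n);print(B.T@(Pw-H));st()
E
```

```text
[580.04 -40.83 186.69] [array([-1.1,  0.2]), array([-0.6, -0.5]), array([-2.3, -3.7])] [-14.42  -2.25  95.69]
[579.06 -38.78 186.29] [-15.99  -0.57  95.97]
[-13.15  -4.26  96.  ]
t 14.9667 slope pos [ -0.81 -59.04 170.27] F [ 0.   0.3 -0. ] M [0.01 0.31 0.05] w 7.287685891965547
```

Request:
step_arm:
  deltas:
    - [20,-1,0,0,0,0]
    - [40,-2,0,0,0,0]
    - [57,-2.5,0,0,0,0]
    - [57,-2.5,15,0,0,0]
    - [57,-2.5,30,0,0,0]

```text
time: 15.38
tool_pos: [572.3, -37.1, 232.4]
tcp_rot: [2.704, -0.002, 1.28]
contact_force: [-0.1, 0.1, -0.4]
grip_width: 0.7
```

Request:
step_arm:
  deltas:
    - [0,0,4,0,0,0]
    - [0,0,8,0,0,0]
    - [0,0,12,0,0,0]
    - [0,0,14,0,0,0]
    - [0,0,14,0,0,0]

```text
time: 15.8
tool_pos: [577.2, -40.6, 219.2]
tcp_rot: [2.706, -0.002, 1.277]
contact_force: [0.0, -0.3, 0.0]
grip_width: 0.5
```

```bash
python3 -c "
from h import *
st()"
```

```text
t 15.8 slope pos [ -3.21  -2.89 126.38] F [ 0.1 -0.2 -0. ] M [-0.01  0.26 -0.04] w 0.46582149231985415
```

Request:
step_arm:
  deltas:
    - [0,0,1.5,0,0,0]
    - [0,0,3,0,0,0]
    - [0,0,4.5,0,0,0]
    - [0,0,6,0,0,0]
    - [0,0,6,0,0,0]

```text
time: 16.22
tool_pos: [579.9, -41.3, 214.3]
tcp_rot: [2.705, -0.002, 1.277]
contact_force: [-1.9, 0.0, 5.1]
grip_width: 0.5
```

Request:
step_arm:
  deltas:
    - [0,0,1,0,0,0]
    - [0,0,2,0,0,0]
    - [0,0,3,0,0,0]
    - [0,0,4,0,0,0]

```text
time: 16.55
tool_pos: [581.5, -41.7, 210.9]
tcp_rot: [2.705, -0.002, 1.277]
contact_force: [-2.5, 0.5, 7.1]
grip_width: 0.2
```

```bash
python3 -c "
from h import *
st()"
```

```text
t 16.55 slope pos [ -2.66  -2.65 116.92] F [ 0.7 -0.2  7.5] M [-0.06  0.3  -0.02] w 0.16541818565743502
```

Request:
step_arm:
  deltas:
    - [0,0.5,1,0,0,0]
    - [0,1,2,0,0,0]
    - [0,1.5,3,0,0,0]
    - [0,2,4,0,0,0]

```text
time: 16.88
tool_pos: [585.1, -42.7, 208.3]
tcp_rot: [2.704, -0.002, 1.277]
contact_force: [-2.4, 1.3, 8.0]
grip_width: 0.1
```

Request:
step_arm:
  deltas:
    - [0,0.5,1.5,0,0,0]
    - [0,1,3,0,0,0]
    - [0,1.5,4.5,0,0,0]
    - [0,2,6,0,0,0]

```text
time: 17.22
tool_pos: [589.3, -44.0, 203.4]
tcp_rot: [2.704, -0.002, 1.277]
contact_force: [-0.9, 0.7, 4.1]
grip_width: 0.5
```

```bash
python3 -c "
from h import *
st()"
```

```text
t 17.2167 slope pos [  1.45  -2.58 106.68] F [0.8 0.4 4.2] M [ 0.04  0.11 -0.  ] w 0.49999495101317776
```

```bash
python3 - <<'E'
from h import *
P=np.load("pose2.npz");H,th=P["H"],float(P["th"]);B=frame(th)
s=bot.capture("scene");d=bot.capture("side");ims=[]
for c in(s,d):
    u=proj(c,H+40*B[:,2]).astype(int);print(u-40)
    ims.append(cv2.resize(c["color"][u[1]-40:u[1]+40,u[0]-40:u[0]+40,::-1],(400,400),interpolation=cv2.INTER_CUBIC))
cv2.imwrite("pics/push.png",np.hstack(ims));st()
E
```

```text
[270 196]
[257 179]
t 17.3167 slope pos [  1.02  -2.69 106.31] F [1.  0.4 4.3] M [0.04 0.13 0.01] w 0.6815503420582523
```

View pics/push.png

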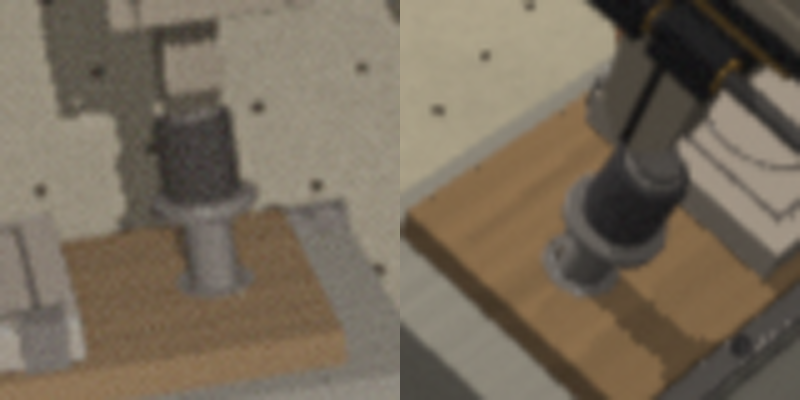

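```bash
python3 - <<'E'
from h import *
import pickle
np.set_printoptions(precision=1,suppress=True)
P=np.load("pose2.npz");H,th=P["H"],float(P["th"]);B=frame(th)
H=H+3.7*B[:,2]
s,d,w=pickle.load(open("c4.pkl","rb"))
f=lambda n,a,b:print(n,B.T@(tri([(s,*a),(d,*b)])[0]-H))
f("collar before",(269+153/3.75,179+192/3.75),(263+148/3.75,167+203/3.75))
f("button before",(307.1,207.8),(313.7,206.5))
f("hole before",(269+161/3.75,179+275/3.75),(263+110/3.75,167+243/3.75))
f("collar now",(311,235.4),(299.4,224.6))
f("handle top now",(308.6,218.5),(308,212))
f("hole now",(270+213/5,196+280/5),(257+180/5,179+268/5))
E
```

```text
collar before [-10.6   1.3  44.6]
button before [-16.   -0.6  92.3]
hole before [-1.1  0.4 -0.9]
collar now [-9.   2.9 33.3]
handle top now [-10.9  -0.1  71.1]
hole now [-3.2  1.6 -0.9]
```

The pin has slid in about 11 mm, and the lean has fallen from about 6.5° to about 3°. I'll keep pushing.

Request:
step_arm:
  deltas:
    - [0,0,1.5,0,0,0]
    - [0,0,3,0,0,0]
    - [0,0,4.5,0,0,0]
    - [0,0,6,0,0,0]
    - [0,0,6,0,0,0]

```text
time: 17.73
tool_pos: [592.0, -44.8, 198.1]
tcp_rot: [2.704, -0.002, 1.277]
contact_force: [-0.3, 1.1, 7.4]
grip_width: 0.2
```

```bash
python3 -c "
from h import *
st()"
```

```text
t 17.7333 slope pos [  1.86  -2.56 100.72] F [2.6 0.9 7. ] M [ 0.14 -0.13  0.07] w 0.17284344198658355
```

Request:
step_arm:
  deltas:
    - [0,-0.5,1.5,0,0,0]
    - [0,-1,3,0,0,0]
    - [0,-1,4.5,0,0,0]
    - [0,-1,6,0,0,0]
    - [0,-1,6,0,0,0]

```text
time: 18.15
tool_pos: [594.8, -45.4, 193.5]
tcp_rot: [2.7, -0.003, 1.277]
contact_force: [2.8, 0.9, 8.1]
grip_width: 0.5
```

```bash
python3 -c "
from h import *
st()"
```

```text
t 18.15 slope pos [ 2.4  -2.31 95.32] F [5.6 1.7 6.3] M [ 0.25 -0.67 -0.04] w 0.4779940191568913
```

The lateral force is growing, so the tips are probably off-centre on the button. I'll back off and re-measure the button.

Request:
step_arm:
  deltas:
    - [0,0,-15,0,0,0]
    - [0,0,-40,0,0,0]
    - [-30,0,-75,0,0,0]
    - [-58,0,-75,0,0,0]
    - [-58,0,-75,0,0,0]

```text
time: 18.57
tool_pos: [544.7, -94.7, 260.9]
tcp_rot: [2.704, -0.0, 1.275]
contact_force: [0.6, 0.1, 0.1]
grip_width: 0.2
```

Request:
step_arm:
  deltas:
    - [0,0,0,0,0,0]
    - [0,0,0,0,0,0]
    - [0,0,0,0,0,0]

```text
time: 18.82
tool_pos: [545.4, -90.9, 258.2]
tcp_rot: [2.708, -0.002, 1.277]
contact_force: [-0.3, 0.5, 0.3]
grip_width: 0.2
```

```bash
python3 - <<'E'
from h import *
import pickle
np.set_printoptions(precision=1,suppress=True)
P=np.load("pose2.npz");H,th=P["H"],float(P["th"]);B=frame(th);n=B[:,2];M=H+3.7*n
cs=[bot.capture(k) for k in("scene","side","wrist")];pickle.dump(cs,open("c5.pkl","wb"))
for c in cs:
  for q in("button_top","lock_pin"):
    print(q,[(np.round(r["rect"],1).tolist(),round(r["p"],2)) for r in bot.boxes_of(q,c)])
print([proj(c,M+B@[0,0,h]) for c in cs for h in(0,25,52,80)])
st()
ims=[]
for c,h in zip(cs,(40,40,80)):
    u=proj(c,M+40*n).astype(int);print(u-h)
    ims.append(cv2.resize(c["color"][u[1]-h:u[1]+h,u[0]-h:u[0]+h,::-1],(400,400),interpolation=cv2.INTER_CUBIC))
o=np.zeros((800,800,3),np.uint8);o[:400]=np.hstack(ims[:2]);o[400:,:400]=ims[2];cv2.imwrite("pics/lean2.png",cv2.resize(o,(600,600)))
E
```

```text
button_top [([310.9, 223.4, 9.9, 3.2], 0.52)]
lock_pin [([312.9, 237.5, 17.1, 32.2], 0.72), ([356.1, 194.7, 13.1, 27.2], 0.7)]
button_top [([304.2, 212.6, 8.2, 6.9], 0.51), ([326.6, 395.4, 70.8, 83.3], 0.36)]
lock_pin [([300.0, 220.1, 19.2, 25.1], 0.87), ([336.8, 348.6, 13.0, 28.5], 0.61), ([310.2, 219.8, 107.8, 89.4], 0.34), ([306.2, 243.2, 135.5, 131.1], 0.27)]
button_top [([310.2, 155.9, 27.2, 31.9], 0.89)]
lock_pin [([314.4, 153.2, 60.0, 63.0], 0.86)]
[array([312.2, 252.4]), array([311.1, 241.3]), array([310., 229.]), array([308.8, 216. ]), array([292.6, 230.9]), array([296.3, 223.3]), array([300.4, 214.8]), array([304.9, 205.6]), array([317.9, 150.2]), array([317.8, 151.8]), array([317.6, 153.9]), array([317.4, 156.6])]
t 19.2667 slope pos [ -0.3 -60.6 169.2] F [-0.9  0.8  0.8] M [ 0.   0.3 -0. ] w 0.34511072363173384
[270 194]
[258 178]
[237  72]
```

```bash
python3 - <<'E'
from h import *
import pickle
np.set_printoptions(precision=1,suppress=True)
P=np.load("pose2.npz");H,th=P["H"],float(P["th"]);B=frame(th);n=B[:,2];M=H+3.7*n
s,d,w=pickle.load(open("c5.pkl","rb"))
X,e=tri([(s,310.9,223.4),(d,304.2,212.6),(w,310.2,155.9)]);print(B.T@(X-M),e)
X,e=tri([(s,310.9,223.4),(d,304.2,212.6)]);print(B.T@(X-M))
for h in(60,68,76):
  o,dd=ray(w,310.2,155.9);p=o+dd*((M+h*n-o)@n)/(dd@n);print(h,B.T@(p-M))
E
```

```text
[-4.5  0.8 63. ] [array([-1.3, -0.3]), array([-0.7,  0.3]), array([ 0.2, -2.4])]
[-4.6  1.9 63.3]
60 [-4.7 -0.8 60. ]
68 [-4.5 -0.3 68. ]
76 [-4.3  0.2 76. ]
```

View pics/lean2.png

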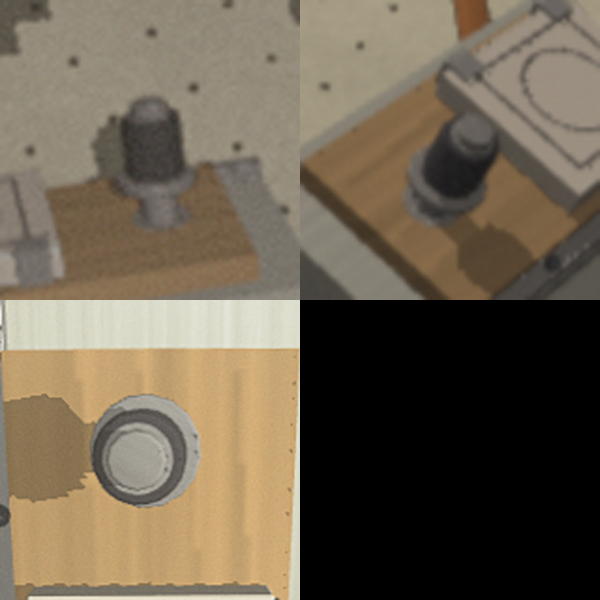

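The pin is now more than halfway in, the collar about 19 mm off the board, and nearly straight. The button is at wrist (310,156), which is x −4.5, y 0 on the slope. I'll push again, centred on it.

Request:
step_arm:
  deltas:
    - [20,-1,0,0,0,0]
    - [40,-2,0,0,0,0]
    - [60.5,-3.5,0,0,0,0]
    - [60.5,-3.5,25,0,0,0]
    - [60.5,-3.5,50,0,0,0]

```text
time: 19.68
tool_pos: [581.5, -37.6, 213.8]
tcp_rot: [2.702, -0.002, 1.279]
contact_force: [-0.2, 0.3, -0.2]
grip_width: 0.3
```

Request:
step_arm:
  deltas:
    - [0,0,4,0,0,0]
    - [0,0,8,0,0,0]
    - [0,0,12,0,0,0]
    - [0,0,15,0,0,0]
    - [0,0,15,0,0,0]

```text
time: 20.1
tool_pos: [586.5, -40.9, 199.5]
tcp_rot: [2.705, -0.002, 1.277]
contact_force: [-0.6, -0.2, -0.0]
grip_width: 0.4
```

Request:
step_arm:
  deltas:
    - [0,0,2,0,0,0]
    - [0,0,4,0,0,0]
    - [0,0,6,0,0,0]
    - [0,0,8,0,0,0]
    - [0,0,8,0,0,0]

```text
time: 20.52
tool_pos: [589.6, -41.6, 191.6]
tcp_rot: [2.706, -0.002, 1.277]
contact_force: [-0.2, 0.7, 0.4]
grip_width: 0.8
```

```bash
python3 -c "
from h import *
st()"
```

```text
t 20.5167 slope pos [-3.83 -0.22 96.19] F [-0.1  0.6  0.5] M [0.01 0.32 0.  ] w 0.7583614308195453
```

Request:
step_arm:
  deltas:
    - [0,0,1.5,0,0,0]
    - [0,0,3,0,0,0]
    - [0,0,4.5,0,0,0]
    - [0,0,6,0,0,0]
    - [0,0,6,0,0,0]

```text
time: 20.93
tool_pos: [592.2, -42.3, 186.3]
tcp_rot: [2.706, -0.002, 1.277]
contact_force: [-0.2, 0.1, 0.5]
grip_width: 0.5
```

Request:
step_arm:
  deltas:
    - [0,0,1.5,0,0,0]
    - [0,0,3,0,0,0]
    - [0,0,4.5,0,0,0]
    - [0,0,6,0,0,0]
    - [0,0,6,0,0,0]

```text
time: 21.35
tool_pos: [594.3, -43.0, 180.5]
tcp_rot: [2.707, -0.002, 1.277]
contact_force: [-0.1, 0.7, 1.2]
grip_width: 0.3
```

```bash
python3 -c "
from h import *
st()"
```

```text
t 21.35 slope pos [-4.1  -0.24 84.03] F [0.2 0.6 1.2] M [-0.03  0.22  0.04] w 0.33816526184220036
```

Request:
step_arm:
  deltas:
    - [0,0,1.5,0,0,0]
    - [0,0,3,0,0,0]
    - [0,0,4.5,0,0,0]
    - [0,0,4.5,0,0,0]

```text
time: 21.68
tool_pos: [596.5, -43.7, 177.0]
tcp_rot: [2.706, -0.002, 1.277]
contact_force: [-0.3, -0.4, 4.6]
grip_width: 0.7
```

```bash
python3 - <<'E'
from h import *
st()
for k in("scene","side"):
  c=bot.capture(k);print([(np.round(r["rect"],1).tolist(),round(r["p"],2)) for r in bot.boxes_of("lock_pin",c)])
E
```

```text
t 21.6833 slope pos [-3.54 -0.19 79.87] F [ 1.7 -0.5  4.2] M [-0.01  0.16  0.04] w 0.7343557064281152
[([358.1, 194.2, 15.1, 26.9], 0.77), ([312.3, 242.7, 17.0, 23.3], 0.56), ([385.1, 182.1, 49.4, 52.4], 0.49)]
[([336.4, 348.9, 13.9, 30.8], 0.89), ([295.0, 226.1, 20.7, 20.9], 0.71)]
```

Request:
step_arm:
  deltas:
    - [0,0,1,0,0,0]
    - [0,0,2,0,0,0]
    - [0,0,3,0,0,0]
    - [0,0,4,0,0,0]
    - [0,0,4,0,0,0]

```text
time: 22.3
tool_pos: [598.1, -44.1, 173.5]
tcp_rot: [2.705, -0.002, 1.277]
contact_force: [-2.6, 0.3, 6.3]
grip_width: 0.2
```

```bash
python3 -c "
from h import *
st()"
```

```text
t 22.3 slope pos [-3.48 -0.16 76.03] F [ 0.3 -0.5  6.8] M [-0.09  0.1   0.  ] w 0.17871430328858093
```

Request:
step_arm:
  deltas:
    - [0,0,1,0,0,0]
    - [0,0,2,0,0,0]
    - [0,0,3,0,0,0]
    - [0,0,3,0,0,0]

```text
time: 22.63
tool_pos: [599.0, -44.4, 171.6]
tcp_rot: [2.705, -0.002, 1.277]
contact_force: [-7.5, 1.7, 14.6]
grip_width: 0.1
```

Request:
step_arm:
  deltas:
    - [0,0,1,0,0,0]
    - [0,0,2,0,0,0]
    - [0,0,2,0,0,0]

```text
time: 22.88
tool_pos: [599.3, -44.4, 171.3]
tcp_rot: [2.705, -0.001, 1.277]
contact_force: [-18.9, 3.1, 27.1]
grip_width: 0.6
```

```bash
python3 -c "
from h import *
st()"
```

```text
t 22.8833 slope pos [-3.33 -0.1  73.53] F [-5.8 -2.5 32.6] M [-0.41  1.25  0.03] w 0.6350614766894971
```

Hard stop at TCP 73.5 mm, predicted 73.7, so the collar is down. I'll lift slowly so the button follows, then clear.

Request:
step_arm:
  deltas:
    - [0,0,-3,0,0,0]
    - [0,0,-6,0,0,0]
    - [0,0,-9,0,0,0]
    - [0,0,-9,0,0,0]

```text
time: 23.22
tool_pos: [596.3, -43.6, 177.5]
tcp_rot: [2.705, -0.002, 1.277]
contact_force: [-0.5, 0.5, 4.5]
grip_width: 0.3
```

```bash
python3 -c "
from h import *
st()"
```

```text
t 23.2167 slope pos [-3.45 -0.15 80.47] F [1.3 0.3 4.4] M [ 0.05  0.08 -0.02] w 0.2874050085292005
```

Request:
step_arm:
  deltas:
    - [-3,0,-15,0,0,0]
    - [-20,0,-45,0,0,0]
    - [-40,0,-80,0,0,0]
    - [-60,0,-80,0,0,0]
    - [-60,0,-80,0,0,0]
  fingers: 65

```text
time: 23.63
tool_pos: [545.9, -93.5, 250.6]
tcp_rot: [2.704, -0.001, 1.275]
contact_force: [0.0, -0.3, -0.7]
grip_width: 29.0
```

Request:
step_arm:
  deltas:
    - [0,0,0,0,0,0]
    - [0,0,0,0,0,0]
    - [0,0,0,0,0,0]

```text
time: 23.88
tool_pos: [546.4, -90.6, 247.9]
tcp_rot: [2.709, -0.002, 1.278]
contact_force: [1.2, 0.1, -0.3]
grip_width: 49.1
```

```bash
python3 - <<'E'
from h import *
import pickle
np.set_printoptions(precision=1,suppress=True)
P=np.load("pose2.npz");H,th=P["H"],float(P["th"]);B=frame(th);n=B[:,2];M=H+3.7*n
cs=[bot.capture(k) for k in("scene","side","wrist")];pickle.dump(cs,open("c6.pkl","wb"))
L=[]
for c in cs:
  b=bot.boxes_of("button_top",c);print([(np.round(r["rect"],1).tolist(),round(r["p"],2)) for r in b],[(np.round(r["rect"],1).tolist(),round(r["p"],2)) for r in bot.boxes_of("lock_pin",c)][:2],proj(c,M+52*n),proj(c,M))
st()
E
```

```text
[([310.5, 231.8, 12.3, 4.7], 0.45)] [([313.5, 242.8, 18.3, 27.1], 0.62), ([356.4, 194.7, 11.0, 26.7], 0.62)] [310. 229.] [312.2 252.4]
[([300.7, 216.6, 13.0, 12.5], 0.56), ([336.5, 336.8, 8.2, 6.3], 0.56)] [([335.9, 348.0, 12.8, 28.4], 0.71), ([310.0, 220.1, 104.4, 90.8], 0.69)] [300.4 214.8] [292.6 230.9]
[([321.7, 155.2, 28.6, 36.7], 0.9)] [([319.6, 152.3, 56.5, 57.0], 0.57)] [323.2 155.4] [322.5 151.4]
t 24.3333 slope pos [ -3.8 -60.1 159.7] F [ 0.2 -0.3  0.2] M [0.  0.3 0. ] w 64.93427326068958
```

The button followed the tips out (still 4.4 N at 7 mm of lift), and the networks put the button top at the seated height. Next I'll grip the handle for the tug.

Request:
step_arm:
  deltas:
    - [20,1,0,0,0,0]
    - [42,2,0,0,0,0]
    - [60.3,3,5,0,0,0]
    - [60.3,3,30,0,0,0]
    - [60.3,3,55,0,0,0]

```text
time: 24.75
tool_pos: [590.1, -39.9, 201.8]
tcp_rot: [2.702, -0.002, 1.279]
contact_force: [0.8, 0.7, -0.7]
grip_width: 65.1
```

Request:
step_arm:
  deltas:
    - [0,0,18,0,0,0]
    - [0,0,36,0,0,0]
    - [0,0,52,0,0,0]
    - [0,0,65.7,0,0,0]
    - [0,0,65.7,0,0,0]

```text
time: 25.17
tool_pos: [614.8, -49.1, 138.4]
tcp_rot: [2.71, -0.001, 1.277]
contact_force: [-1.1, 0.3, -1.2]
grip_width: 64.8
```

Request:
step_arm:
  deltas:
    - [0,0,0,0,0,0]
    - [0,0,0,0,0,0]
    - [0,0,0,0,0,0]
    - [0,0,0,0,0,0]
    - [0,0,0,0,0,0]
  fingers: 25

```text
time: 25.58
tool_pos: [615.5, -49.0, 142.2]
tcp_rot: [2.705, -0.002, 1.277]
contact_force: [-4.4, 2.4, 0.5]
grip_width: 36.4
```

Request:
step_arm:
  deltas:
    - [0,0,0,0,0,0]
    - [0,0,0,0,0,0]

```text
time: 25.75
tool_pos: [614.6, -48.7, 141.5]
tcp_rot: [2.707, -0.002, 1.277]
contact_force: [-5.3, 0.8, 3.9]
grip_width: 31.5
```

```bash
python3 -c "
from h import *
st()"
```

```text
t 25.75 slope pos [-1.52  0.21 39.76] F [-3.2 -0.7  5.8] M [-0.06  0.85  0.07] w 31.45257745718123
```

Request:
step_arm:
  deltas:
    - [0,0,0,0,0,0]
    - [0,0,0,0,0,0]
    - [0,0,-0.5,0,0,0]
    - [0,0,-1,0,0,0]
    - [0,0,-1,0,0,0]

```text
time: 26.17
tool_pos: [614.5, -48.8, 141.7]
tcp_rot: [2.708, -0.001, 1.277]
contact_force: [-0.8, -0.4, -3.4]
grip_width: 31.2
```

```bash
python3 -c "
from h import *
st()"
```

```text
t 26.1667 slope pos [-1.49  0.15 40.01] F [-2.  -0.6 -2.8] M [-0.02  0.75  0.  ] w 31.166852891199593
```

Request:
step_arm:
  deltas:
    - [0,0,-0.5,0,0,0]
    - [0,0,-1,0,0,0]
    - [0,0,-1.5,0,0,0]
    - [0,0,-1.5,0,0,0]

```text
time: 26.5
tool_pos: [613.9, -48.6, 143.1]
tcp_rot: [2.708, -0.001, 1.277]
contact_force: [-1.4, 0.1, -3.5]
grip_width: 31.1
```

```bash
python3 -c "
from h import *
st()"
```

```text
t 26.5 slope pos [-1.46  0.14 41.51] F [-2.7 -0.3 -2.6] M [ 0.04  1.01 -0.02] w 31.0927471745465
```

Request:
step_arm:
  deltas:
    - [0,0,-0.5,0,0,0]
    - [0,0,-1,0,0,0]
    - [0,0,-1.5,0,0,0]
    - [0,0,-1.5,0,0,0]

```text
time: 26.83
tool_pos: [613.6, -48.6, 143.6]
tcp_rot: [2.708, -0.002, 1.277]
contact_force: [3.9, -1.3, -13.9]
grip_width: 31.6
```

```bash
python3 -c "
from h import *
st()"
```

```text
t 26.8333 slope pos [-1.51  0.09 42.14] F [ -2.1  -0.1 -14.4] M [ 0.02  0.64 -0.02] w 31.580052806762584
```

The balls hold: the pin stopped after about 2.1 mm at 14.4 N. I'll lower it back, release and retreat.

Request:
step_arm:
  deltas:
    - [0,0,0,0,0,0]
    - [0,0,0,0,0,0]
    - [0,0,1.5,0,0,0]
    - [0,0,3,0,0,0]
    - [0,0,4,0,0,0]

```text
time: 27.25
tool_pos: [614.7, -48.8, 141.5]
tcp_rot: [2.707, -0.001, 1.277]
contact_force: [-15.1, 3.4, 9.7]
grip_width: 31.5
```

Request:
step_arm:
  deltas:
    - [0,0,0,0,0,0]
    - [0,0,0,0,0,0]
    - [0,0,0,0,0,0]
    - [0,0,0,0,0,0]
    - [0,0,0,0,0,0]
  fingers: 65

```text
time: 27.67
tool_pos: [616.2, -49.2, 142.1]
tcp_rot: [2.704, -0.002, 1.277]
contact_force: [0.4, -0.2, -0.4]
grip_width: 60.2
```

Request:
step_arm:
  deltas:
    - [0,0,-8,0,0,0]
    - [0,0,-30,0,0,0]
    - [0,0,-60,0,0,0]
    - [0,0,-95,0,0,0]
    - [0,0,-125,0,0,0]

```text
time: 28.08
tool_pos: [564.1, -33.7, 256.7]
tcp_rot: [2.705, -0.002, 1.277]
contact_force: [1.6, -0.3, -0.3]
grip_width: 65.2
```

Request:
step_arm:
  deltas:
    - [-30,0,0,0,0,0]
    - [-60,0,0,0,0,0]
    - [-60,0,0,0,0,0]
    - [-60,0,0,0,0,0]

```text
time: 28.42
tool_pos: [547.1, -92.5, 255.4]
tcp_rot: [2.705, -0.002, 1.274]
contact_force: [0.5, 1.3, -1.0]
grip_width: 65.0
```

```bash
python3 - <<'E'
from h import *
np.set_printoptions(precision=1,suppress=True)
P=np.load("pose2.npz");H,th=P["H"],float(P["th"]);B=frame(th);n=B[:,2];M=H+3.7*n
for k in("scene","side","wrist"):
  c=bot.capture(k)
  save(c,"final_"+k+".png")
  print(k,[(q,[(np.round(r["rect"],1).tolist(),round(r["p"],2)) for r in bot.boxes_of(q,c)][:2]) for q in("button_top","lock_pin","cut_ring","clamp_block","bench_brush")],proj(c,M+52*n),proj(c,M))
st()
E
```

```text
scene [('button_top', [([310.7, 231.3, 10.0, 3.7], 0.44)]), ('lock_pin', [([315.4, 241.4, 14.5, 26.7], 0.88), ([353.8, 195.6, 8.8, 25.2], 0.71)]), ('cut_ring', [([147.0, 275.1, 63.6, 53.3], 0.71)]), ('clamp_block', [([428.5, 225.6, 51.7, 39.0], 0.87)]), ('bench_brush', [([200.4, 369.2, 78.8, 90.7], 0.58)])] [310. 229.] [312.2 252.4]
side [('button_top', []), ('lock_pin', [([296.2, 223.5, 18.9, 27.4], 0.86), ([336.4, 348.5, 17.1, 29.0], 0.73)]), ('cut_ring', [([411.1, 206.0, 54.8, 35.0], 0.94)]), ('clamp_block', [([218.5, 381.5, 74.8, 47.3], 0.63)]), ('bench_brush', [([302.8, 180.3, 8.8, 14.0], 0.57)])] [300.4 214.8] [292.6 230.9]
wrist [('button_top', [([317.0, 154.1, 28.7, 33.9], 0.93)]), ('lock_pin', [([316.1, 150.0, 57.7, 59.0], 0.65)]), ('cut_ring', []), ('clamp_block', [([317.8, 226.3, 160.5, 265.6], 0.6)]), ('bench_brush', [])] [317.2 154.6] [317.4 150.7]
t 29.3167 slope pos [ -0.7 -60.  164.1] F [-1.1  0.2  1. ] M [ 0.   0.3 -0.1] w 65.4091202413561
```

The viewer's picture limit is reached, so the last checks are numeric. The button top is at wrist (317.0,154.1) against (317.2,154.6) for a seated pin. The ring, clamp block and brush are where they started.

```bash
python3 -c "
from plant import bot
print(bot.close_job())"
```

```text
the job is handed in; nothing more can be done
None
```

The job is done and handed in at about 29 s of the 64 s allowed. The board is home, and the right pin is in both holes with its collar down and balls locked.

- **Board:** I pushed it about 21 mm along the rail until it stopped moving (17.6 N). The wrist view then showed the bed through both holes.
- **Pin:** I took the large one from the wooden rest (collar about 44 mm), not the small look-alike. I set its nose in the hole and let go, then pushed on the button with closed fingertips.
- **Push in two goes:** the first push was off-centre and side force built up, so I backed off partway, re-measured the button and finished centred. The collar seated at 73.5 mm against a predicted 73.7 mm, and I pressed to about 33 N there.
- **Lock:** on lifting, the button followed the fingertips out. The tug stopped after about 2 mm at 14.4 N, so the balls hold. Lowering the pin back pressed the collar on the board with up to about 18 N before I let go.

**Last checks:**
- The button top is within 1 px of the seated position in the wrist view and about 2 px off in the scene view. The side view did not find it.
- The ring and clamp block stand within about 3 px of their first detections. The brush was not detected at the start, so I compared it only with where I saw it in the first picture.
- The final picture could not be viewed because the limit of 12 was reached, so these checks are from network readings only.

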